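Put the setting block away and clamp the bar in the checking fixture

ROBOT

A 6-joint arm with a two-finger parallel gripper is mounted at the origin on the work surface. World frame = base frame: x ahead of the robot, y to its left, z up, the work surface at z = 0. Lengths are in m, angles in rad, forces in N, time in s.
With the tool pointing down it reaches from about 0.25 to 0.725 m from the base axis. Payload 4 kg.
Tool frame: the origin (TCP) lies between the finger pads; the fingertips stand 17 mm ahead of it and the grasp point (between the pads) lies 2 mm behind it; z points along the fingers, x is the direction in which the jaws open and shut, and the axes are right-handed (so a half turn about z gives the same grasp; the last joint's range is limited). The gripper opens to 85 mm and grips with 20 to 120 N. Pads are 22 mm wide; open, the fingers measure 114 mm over their backs; the gripper's body (76 mm by 85 mm) begins 54 mm behind the grasp point. The pads swing forward as they close: fully open they stand 13 mm farther back than shut.
Start: joints at [-1.26, 0.241, 0.005, 1.335, 0, 1.571], TCP at [0.153, -0.476, 0.248] pointing down, gripper open.
Joint ranges: [-2.72, 2.72], [-1.05, 1.87], [-1.09, 1.28], [-1.99, 2.15], [-1.42, 1.44], [-3.14, 3.14]. Speed limits (rad/s): [2.79, 2.79, 3.14, 3.14, 3.14, 3.14].

INTERFACE

Orientations are given as a unit quaternion [x, y, z, w].
In Python, from workcell import telemetry, cams, workorder gives the robot as it stands. The module is installed in compiled form; this text tells all that it offers.
- The arm moves only by the tool apply_moves, never from a script. Its argument "moves" is a list that holds one entry, the list of rows, each a list of 4 numbers: the shift along the tool's x, y, z in mm, then the turn about the tool's z in degrees. A call has exactly 10 rows; each row shifts and turns the pose as measured when the row begins, along the tool's axes as they then stand; what a row does not reach is not made up. A row lasts 1/10 s, in which the tool goes at most 50 mm and 8.59 degrees, less where a joint would pass 70% of its speed; a pose out of reach is approached as far as the arm can. A call with a gripper value outside its range is refused whole. "hand" is the gripper's target within -1 to 1 (fully open at 1, half-way at 0, shut at -1), set as the call begins (left out, the last holds). The fingers move at their own pace and stop on an object; the grip force is fixed at half the most. Time passes only in rows, so rows that do not move let the fingers close, or fill a call up. It gives the time, the measured TCP pose, the force and the opening at its end, in the units of the state.
- telemetry.get_obs(): the state, without advancing time (a new reading comes with each control period).
- cams.camera(name): name is "side" or "top" or "wrist"; returns a dict with "color" (384x512x3 uint8, red, green, blue), "fovy" (degrees; the focal length in pixels is half the picture's height over the tangent of half this angle, whatever the lens; pixels are square), "cx", "cy" (the principal point, pixels), "camera_from_world" (4x4, takes a point from world to camera coordinates). Camera axes: x right, y down, z forward; pixel columns grow to the right and rows downward; lengths in m; the calibration is good to about 2 mm. The wrist camera is an equidistant fisheye: a pixel r from the principal point sees the ray r / f radians off the axis. A picture is of the moment at which its call begins. There is no depth.
- workorder.job_done(): hands the job in, once; it reports no verdict.
The state is a dict: "clock": time; "joint_pos": joint angles; "joint_vel": joint speeds; "tau": joint torques, N m; "eef_pos": TCP position; "tool_rot": TCP orientation; "ft_force": force on the tool from outside, world axes, zero at the start; "ft_torque": the same for the moment, N m; "grip_width": finger opening in m.
Only numpy, scipy, OpenCV 4.12 (cv2) and the standard library are available. Lean on these libraries where they do the work, as an engineer would, in place of code of your own. Each camera call takes 0.05 s, during which the arm holds its last target. There are 200 camera calls.

TASK

The steel setting block left on the bar in the checking fixture is in the way of the toggle clamp. Put it back in the empty middle place of the wooden tray, lying flat and crosswise like its two neighbours and set down without dropping it; the tray's walls leave no finger room at the block's ends, so set it down on the way and take it again across its width. Then swing the clamp handle fully over so that the clamp stays shut on the bar, leaving the bar in its nest and everything else where it is.

Things in the scene. Friction and masses are not known exactly. Their poses are not given: they have to be found in the camera images.
- setting_block: Plain steel block 60 mm long (its x axis), 38 wide (y), 26 high (z), 0.45 kg; origin: centre of its underside. It starts on the bar between the fixture's cheeks, length along the channel, top flush with the cheeks, 4 mm from each: there it can be taken only by its two ends, fingers closing along the channel.
- fixture: Checking fixture bolted down. Origin: bench level under the channel's middle; x along the channel, y towards the clamp. Dark base plate: 200 mm along x, y -45 to +145 mm, top at 15 mm. Two dark steel cheeks 150 mm long, 14 thick, tops at 53 mm, 46 mm apart inside, form the channel. Clamp bracket: y 85 to 130 mm, 80 mm high.
- bar: The workpiece: loose aluminium bar 180 x 43 x 12 mm in the channel, its x axis along it; origin: centre of its underside, 15 mm above the bench, so its top is at 27 mm. Low stops (top at 24 mm) close to both of its ends keep it in.
- clamp_pad (a point): Underside of the rubber pad (16 mm wide) on the clamp's arm. Open, the arm stands up beside the channel, leaning away from it, its highest point 170 mm above the bench, and the pad hangs about 100 mm to the +y side of the channel's middle, 165 mm up. Shut, the arm lies over the +y cheek and the pad is on the bar at the channel's middle, 27 mm up.
- clamp_handle (a joint): Toggle clamp handle: 0 fully open, 1.1 rad fully shut (end stops). It turns right-handed about the fixture's +x through handle_hinge. Open it leans 63 degrees from upright to the fixture's +y, away from the channel; shut it stands upright. An over-centre spring holds it at either end and tips it over at about 0.6. About 1 to 3 N at the grip moves it.
- handle_grip (a point): Point in the handle's black round grip (22 mm thick, 86 mm long), on its centre line 100 mm from the handle's axis; the grip ends 25 mm beyond it. 115 mm above the bench when open, 170 mm when shut. It can be pinched from above, fingers closing along the fixture's x.
- handle_hinge (a point): Point on the handle's axis, in line with the channel's middle: 115 mm to the fixture's +y of it and 70 mm above the bench.
- tray: Wooden tray fixed on the bench, 246 mm long (x), 96 wide (y); origin: centre of its underside. Long walls 14 mm thick, tops at 54 mm, 68 mm apart inside; ends open. Floor at 10 mm; wide ribs across it, 6 mm above the floor, part it into three places, each 46 mm (x) by 68 mm (y), at x = -78, 0, +78 mm; fingertips must stay above the ribs.
- tray_place (a point): Middle of the empty (middle) place, on the tray's floor, 10 mm above the bench; axes as the tray's.
- low_block: Bystander: steel block 60 x 28 x 18 mm lying crosswise in one end place of the tray. Origin: centre of its underside. Its near side is about 64 mm from the middle of the empty place.
- high_block: Bystander: steel block 60 x 28 x 36 mm lying crosswise in the other end place of the tray. Origin: centre of its underside. Its near side is about 64 mm from the middle of the empty place.
- carton: Bystander: small cardboard box 60 x 100 x 45 mm on the bench beyond the fixture. Origin: centre of its underside.
- spanner: Bystander: steel spanner 160 mm long lying flat on the bench beyond the work, along its x axis.
There are look-alikes about, which are no part of the job. Several things have the shape of the bar; the one meant has the colours described above.

How it is judged:
On the way, in this order (a step that is already met when the one before it is completed fails the run):
1. the setting block lies flat and crosswise in the tray's empty place, let go (horizontal distance between setting_block and tray_place below 0.01 m and z of setting_block in the frame of tray_place below 0.004 m and angle between setting_block's own z axis and vertical below 0.1 rad and angle between the x axis of setting_block and the y axis of tray, either way round below 0.2 rad and contact force between the fingers and setting_block below 0.05 N and linear speed of setting_block below 0.03 m/s), for 0.2 s.
2. the clamp handle is fully over and the clamp shut on the bar (value of joint clamp_handle above 1.03 rad), for 0.2 s.
At the end, for the whole second after the job is handed in: The block rests released on the floor of the middle place (within 10 mm, flat within 0.1 rad, crosswise within 0.2 rad); the clamp handle reads over 1.03 rad; the bar lies at rest in its nest within 15 mm of its start; the other two blocks, carton and spanner within 20 mm of theirs (all of step 1 and value of joint clamp_handle above 1.03 rad and distance of bar from where it was at the start of the episode below 0.015 m and z of bar in the frame of fixture below 0.018 m and linear speed of bar below 0.02 m/s and distance of each of low_block, high_block, carton, spanner from where it was at the start of the episode below 0.02 m); the robot touches nothing.
It fails at once if the setting block is dropped: it moves faster than 0.35 m/s while the fingers do not hold it (a fall of about 6 mm) (linear speed of setting_block above 0.35 m/s and contact force between the fingers and setting_block below 0.05 N).
It fails at once if a neighbour block, the carton or the spanner is shoved more than 20 mm (distance of any of low_block, high_block, carton, spanner from where it was at the start of the episode above 0.02 m).
It fails at once if the bar is shifted more than 15 mm (distance of bar from where it was at the start of the episode above 0.015 m).
It also fails if it takes over 72 s, if anything falls off the work surface, if the arm or the gripper's body presses on something with over 40 N, if the wrist force passes 120 N, or if a joint passes its speed limit or range.

## Working session

There is one attempt and no reset: what is moved stays moved. The work goes in short steps, Python scripts to look and compute and a tool call to move; the robot and the scene stay as the last step left them, time stands still between calls to the robot, and variables do not carry over. Pictures are saved under pics/ and viewed, about 8 in all and at most 12, crops included, and the job is handed in when it is done.

Besides the shell and the picture viewer there is one more tool, called after ">>>" as a command line: name --argument value ..., lists and objects as JSON in quotes. apply_moves: Moves the arm, as the interface text tells. Its arguments: {"type":"object","properties":{"moves":{"type":"array"},"hand":{"type":"number"}},"required":["moves"]}

```bash
mkdir -p pics
cat > h.py <<'E'
import numpy as np, cv2
from workcell import telemetry, cams, workorder
from scipy.spatial.transform import Rotation as R
def K(c):
    f=c["color"].shape[0]/2/np.tan(np.radians(c["fovy"])/2); return f,c["cx"],c["cy"]
def ray(c,u,v,fish=False):
    f,cx,cy=K(c); d=np.array([(u-cx)/f,(v-cy)/f,1.])
    if fish:
        r=np.hypot(d[0],d[1])+1e-12; d=np.array([np.sin(r)*d[0]/r,np.sin(r)*d[1]/r,np.cos(r)])
    T=np.linalg.inv(c["camera_from_world"]); return T[:3,3],T[:3,:3]@d
def onz(c,u,v,z,fish=False):
    o,d=ray(c,u,v,fish); return o+d*(z-o[2])/d[2]
def proj(c,p,fish=False):
    f,cx,cy=K(c); q=c["camera_from_world"]@np.r_[p,1]
    if fish:
        r=np.hypot(q[0],q[1]); t=np.arctan2(r,q[2]); return cx+f*t*q[0]/r,cy+f*t*q[1]/r
    return cx+f*q[0]/q[2],cy+f*q[1]/q[2]
def tri(a,b):
    # a,b (o,d)
    A=np.c_[a[1],-b[1]]; s=np.linalg.lstsq(A,b[0]-a[0],rcond=None)[0]
    p,q=a[0]+s[0]*a[1],b[0]+s[1]*b[1]; return (p+q)/2,np.linalg.norm(p-q)
def save(c,name,crop=None,s=1):
    im=c["color"][...,::-1]
    if crop: im=im[crop[1]:crop[3],crop[0]:crop[2]]
    cv2.imwrite("pics/"+name,cv2.resize(im,None,fx=s,fy=s,interpolation=cv2.INTER_CUBIC))
import pickle
E
python3 - <<'E'
from h import *
o=telemetry.get_obs(); print({k:np.round(v,3).tolist() for k,v in o.items()})
C={}
for n in("top","side","wrist"):
    c=cams.camera(n);C[n]=c; print(n,K(c),np.round(np.linalg.inv(c["camera_from_world"]),3).tolist()); save(c,n+"0.png",None,1.5)
pickle.dump(C,open("c0.pkl","wb"))
E
```

```text
{'clock': 0.0, 'joint_pos': [-1.26, 0.241, 0.004, 1.335, 0.0, 1.571], 'joint_vel': [-0.001, 0.001, -0.001, -0.0, 0.001, -0.0], 'tau': [-0.002, -37.232, 25.241, 0.017, -0.0, -0.0], 'eef_pos': [0.153, -0.475, 0.247], 'tool_rot': [0.808, -0.589, -0.001, -0.001], 'ft_force': [-1.139, 0.202, -0.236], 'ft_torque': [0.068, -0.047, 0.004], 'grip_width': 0.085}
top (np.float64(447.1092045019258), 245.0709806475851, 184.58229953632073) [[-0.015, -0.983, 0.184, 0.268], [-1.0, 0.016, 0.002, 0.032], [-0.005, -0.184, -0.983, 1.358], [0.0, 0.0, 0.0, 1.0]]
side (np.float64(393.1009893894073), 251.75211761378318, 183.60393119329092) [[0.983, -0.138, 0.119, 0.405], [-0.181, -0.658, 0.731, -0.723], [-0.022, -0.741, -0.672, 0.801], [0.0, 0.0, 0.0, 1.0]]
wrist (np.float64(297.3186396354542), 254.7067241542079, 190.94341872884343) [[0.305, -0.907, -0.291, 0.228], [-0.952, -0.291, -0.092, -0.452], [-0.002, 0.305, -0.952, 0.373], [0.0, 0.0, 0.0, 1.0]]
```

View pics/top0.png

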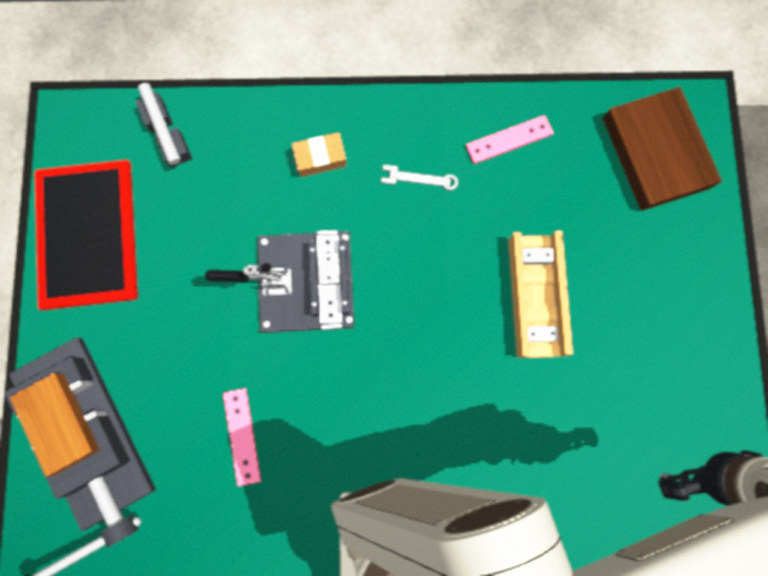

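View pics/side0.png

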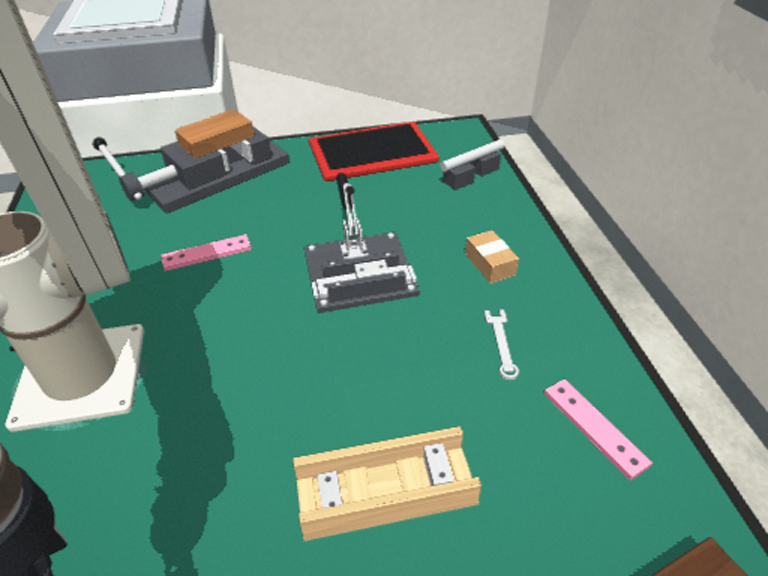

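Top view (1.5x): fixture plate corners are near (258,235), (350,231), (354,326) and (259,331). The tray spans (513,233) to (573,355), with its middle place empty. The side view agrees; the block is at about (370,268). The pink bars are look-alikes.

Run:
```python
from h import *
C=pickle.load(open("c0.pkl","rb")); t,s=C["top"],C["side"]
pl=np.array([onz(t,u/1.5,v/1.5,.015)[:2] for u,v in[(258,235),(350,231),(354,326),(259,331)]])
tr=np.array([onz(t,u/1.5,v/1.5,.054)[:2] for u,v in[(513,233),(563,230),(573,355),(518,357)]])
for n,p in(("plate",pl),("tray",tr)):
    r=cv2.minAreaRect(p.astype(np.float32)); print(n,np.round(p,3).tolist(),p.mean(0),r)
def crop(c,b,S): return cv2.resize(c["color"][b[1]:b[3],b[0]:b[2],::-1],S,interpolation=cv2.INTER_CUBIC)
a=np.hstack([crop(t,(165,145,240,225),(390,416)),crop(s,(195,145,285,215),(405,315+101))])
cv2.imwrite("pics/crop1.png",a)
```

```text
plate [[0.61, 0.26], [0.616, 0.07], [0.419, 0.064], [0.412, 0.255]] [0.51405035 0.16248462] ((0.513630211353302, 0.16252580285072327), (0.19857293367385864, 0.1909913420677185), 1.6358392238616943)
tray [[0.596, -0.257], [0.601, -0.357], [0.352, -0.359], [0.349, -0.253]] [ 0.47444431 -0.30636146] ((0.47502630949020386, -0.30483055114746094), (0.25025635957717896, 0.10636022686958313), 0.5296382308006287)
```

View pics/crop1.png

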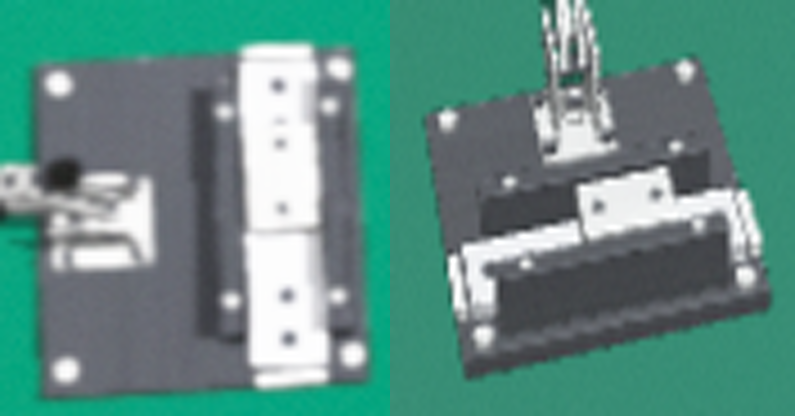

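The crop shows the block in the channel's far half, with its two holes at crop (279,143) and (283,208). That is about top-camera pixel (218.7,172.5) and (219.4,185). I'll turn the tool so its x lies along the channel with the camera away from the clamp.

>>> apply_moves --moves '[[[0, 0, 0, -8.4], [0, 0, 0, -8.4], [0, 0, 0, -8.4], [0, 0, 0, -8.4], [0, 0, 0, -8.4], [0, 0, 0, -8.4], [0, 0, 0, -8.4], [0, 0, 0, -8.4], [0, 0, 0, -8.4], [0, 0, 0, -8.4]]]' --hand 1

```text
clock: 1.15
eef_pos: [0.1519, -0.473, 0.2435]
tool_rot: [0.993, 0.121, -0.001, -0.005]
ft_force: [0.9, -0.3, 0.4]
grip_width: 0.0857
```

>>> apply_moves --moves '[[[0, 0, 0, -8.4], [0, 0, 0, -8.4], [0, 0, 0, -8.4], [0, 0, 0, -8.4], [0, 0, 0, -8.4], [0, 0, 0, -8.4], [0, 0, 0, -8.4], [0, 0, 0, -8.4], [0, 0, 0, -8.4], [0, 0, 0, -8.4]]]'

```text
clock: 2.15
eef_pos: [0.1511, -0.4704, 0.2395]
tool_rot: [0.644, 0.765, 0.005, -0.009]
ft_force: [1.0, -0.9, 0.0]
grip_width: 0.0856
```

>>> apply_moves --moves '[[[0, 0, 0, -8.4], [0, 0, 0, -8.4], [0, 0, 0, -8.4], [0, 0, 0, -8.4], [0, 0, 0, -8.4], [0, 0, 0, -8.4], [0, 0, 0, -8.4], [0, 0, 0, -8.4], [0, 0, 0, -8.4], [0, 0, 0, -8.4]]]'

```text
clock: 3.15
eef_pos: [0.1503, -0.4678, 0.2355]
tool_rot: [-0.051, 0.999, 0.014, -0.004]
ft_force: [0.9, 0.1, -0.3]
grip_width: 0.0855
```

```bash
cat >> h.py <<'E'
def st():
    o=telemetry.get_obs(); r=R.from_quat(o["tool_rot"]).as_matrix()
    print("t",round(float(o["clock"]),2),"p",np.round(o["eef_pos"],4),"xyaw",round(np.degrees(np.arctan2(r[1,0],r[0,0])),2),"z",np.round(r[:,2],3),"F",np.round(o["ft_force"],1),"w",round(float(o["grip_width"]),4)); return o,r
def to(p,yaw=None):
    o,r=st(); d=(r.T@(np.array(p)-o["eef_pos"]))*1000
    y=np.degrees(np.arctan2(r[1,0],r[0,0])); print("tool mm",np.round(d,1),"turn",None if yaw is None else round(-((yaw-y+180)%360-180),1))
E
python3 - <<'E'
from h import *
C=pickle.load(open("c0.pkl","rb")); t=C["top"]
for u,v in((279,143),(283,208)): print(onz(t,165+u/5.2,145+v/5.2,.053))
to([.53,.09,.24],181.6)
E
```

```text
[0.54957754 0.11364032 0.053     ]
[0.51159881 0.11150876 0.053     ]
t 3.15 p [ 0.1503 -0.4678  0.2355] xyaw -174.2 z [-0.009  0.028 -1.   ] F [ 0.9  0.1 -0.3] w 0.0855
tool mm [-434.1  516.6    7.7] turn 4.2
```

>>> apply_moves --moves '[[[-28, 34, 0, 0], [-28, 34, 0, 0.5], [-28, 34, 0, 0.5], [-28, 34, 0, 0.5], [-28, 34, 0, 0.5], [-28, 34, 0, 0.5], [-28, 34, 0, 0.5], [-28, 34, 0, 0.5], [-28, 34, 0, 0.5], [-28, 34, 0, 0.5]]]'

```text
clock: 4.15
eef_pos: [0.4115, -0.1007, 0.2406]
tool_rot: [-0.004, 1.0, 0.014, -0.005]
ft_force: [-0.2, -0.6, -0.5]
grip_width: 0.0852
```

Run:
```python
from h import *
to([.53,.09,.24],181.6)
```

```text
t 4.15 p [ 0.4115 -0.1007  0.2406] xyaw -179.48 z [-0.01   0.029 -1.   ] F [-0.2 -0.6 -0.5] w 0.0852
tool mm [-120.2  189.5    5. ] turn -1.1
```

>>> apply_moves --moves '[[[-15, 24, 0, -0.1], [-15, 24, 0, -0.1], [-15, 24, 0, -0.1], [-15, 24, 0, -0.1], [-15, 24, 0, -0.1], [-15, 24, 0, -0.1], [-15, 24, 0, -0.1], [-10, 14, 0, -0.1], [-5, 7, 0, -0.1], [0, 0, 0, 0]]]'

```text
clock: 5.15
eef_pos: [0.5325, 0.1049, 0.2411]
tool_rot: [-0.018, 1.0, 0.014, -0.008]
ft_force: [0.1, 0.6, -0.3]
grip_width: 0.0854
```

Run:
```python
from h import *
to([.53,.1125,.24],181.6)
c=cams.camera("wrist"); pickle.dump(c,open("w1.pkl","wb")); save(c,"w1.png",None,1.5)
for p in ([.53,.1125,.053],[.5155,.2275,.07]): print(np.array(proj(c,p,True))*1.5)
```

```text
t 5.15 p [0.5325 0.1049 0.2411] xyaw -177.95 z [-0.016  0.028 -0.999] F [ 0.1  0.6 -0.3] w 0.0854
tool mm [2.2 7.7 1.4] turn 0.5
[383.20673766 260.33481401]
[396.52242294 406.55066375]
```

View pics/w1.png

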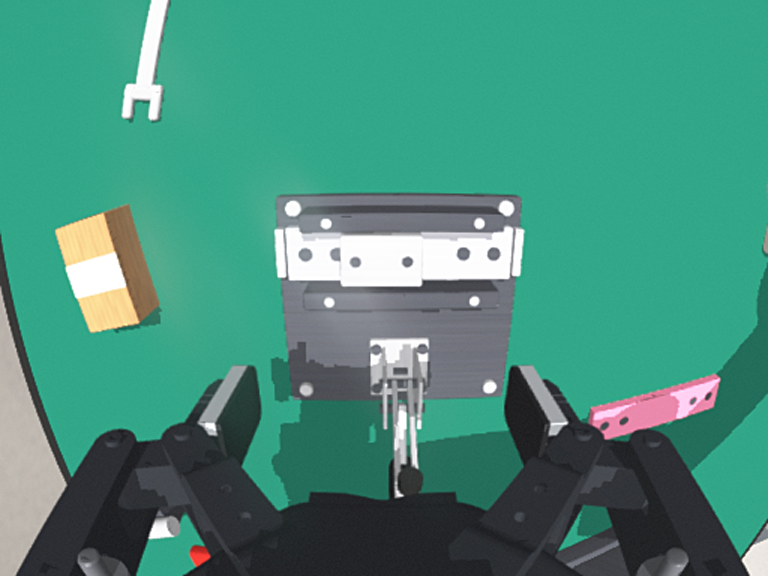

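The wrist view shows the block's top face from (341,235) to (421,286), with holes at (355,262) and (407,262). The cheek screws are at (326,224), (480,224), (329,302) and (474,301). The open clamp is at the bottom.

Run:
```python
from h import *
t=pickle.load(open("c0.pkl","rb"))["top"]; w=pickle.load(open("w1.pkl","rb"))
# left in wrist image = +x
for a,b in(((355,262),(279,143)),((407,262),(283,208))):
    print("hole",tri(ray(w,a[0]/1.5,a[1]/1.5,True),ray(t,165+b[0]/5.2,145+b[1]/5.2)))
for n,u,v in[("c",341,235),("c",422,235),("c",421,285),("c",342,285),("h",355,262),("h",407,262),("s",326,224),("s",480,224),("s",329,302),("s",474,301)]:
    print(n,np.round(onz(w,u/1.5,v/1.5,.053,True),4))
for n,u,v in[("plate",276,197),("plate",521,197),("plate",503,398),("plate",291,398)]: print(n,np.round(onz(w,u/1.5,v/1.5,.015,True),4))
```

```text
hole (array([0.55000646, 0.11397046, 0.05314018]), np.float64(0.0011170086307654035))
hole (array([0.51209906, 0.11219622, 0.05379373]), np.float64(0.001934269759014778))
c [0.5609 0.0945 0.053 ]
c [0.5029 0.0927 0.053 ]
c [0.5013 0.1306 0.053 ]
c [0.5598 0.1324 0.053 ]
h [0.5505 0.1144 0.053 ]
h [0.5126 0.1132 0.053 ]
s [0.5717 0.0867 0.053 ]
s [0.461  0.0826 0.053 ]
s [0.5696 0.1462 0.053 ]
s [0.4597 0.1422 0.053 ]
plate [0.6163 0.073  0.015 ]
plate [0.4188 0.0654 0.015 ]
plate [0.4086 0.2564 0.015 ]
plate [0.6111 0.2602 0.015 ]
```

>>> apply_moves --moves '[[[0, 0.5, 20, 0], [0, 0.5, 20, 0], [0, 0.5, 20, 0], [0, 0.5, 20, 0], [0, 0.5, 20, 0], [0, 0, 20, 0], [0, 0, 20, 0], [0, 0, 15, 0], [0, 0, 10, 0], [0, 0, 5, 0]]]'

```text
clock: 6.2
eef_pos: [0.5253, 0.1002, 0.0684]
tool_rot: [-0.01, 1.0, 0.013, -0.007]
ft_force: [0.5, -0.2, 0.5]
grip_width: 0.0855
```

Run:
```python
from h import *
to([.5312,.113,.044],182)
```

```text
t 6.2 p [0.5253 0.1002 0.0684] xyaw -178.81 z [-0.014  0.025 -1.   ] F [ 0.5 -0.2  0.5] w 0.0855
tool mm [-6.5 12.  24.7] turn -0.8
```

>>> apply_moves --moves '[[[-4, 6, 0, -0.5], [-3.5, 6, 0, -0.4], [-1, 2, 0, 0], [0, 0, 4, 0], [0, 0, 4, 0], [0, 0, 4, 0], [-0.5, 0.5, 4, 0], [-0.5, 0.5, 4, 0], [-0.5, 0.5, 3, 0], [-0.5, 0.5, 2, 0]]]'

```text
clock: 7.2
eef_pos: [0.5376, 0.1184, 0.0442]
tool_rot: [-0.019, 1.0, 0.013, -0.005]
ft_force: [-1.6, -0.1, 0.6]
grip_width: 0.0854
```

Run:
```python
from h import *
to([.5312,.113,.044],182)
```

```text
t 7.2 p [0.5376 0.1184 0.0442] xyaw -177.87 z [-0.01   0.026 -1.   ] F [-1.6 -0.1  0.6] w 0.0854
tool mm [ 6.5 -5.2  0.1] turn 0.1
```

>>> apply_moves --moves '[[[2, -2, 0, 0], [2, -2, 0, 0], [2, -1, 0, 0], [0, 0, 0, 0], [0, 0, 0, 0], [0, 0, 0, 0], [0, 0, 0, 0], [0, 0, 0, 0], [0, 0, 0, 0], [0, 0, 0, 0]]]'

```text
clock: 8.2
eef_pos: [0.5315, 0.1127, 0.0444]
tool_rot: [-0.018, 1.0, 0.013, -0.004]
ft_force: [-0.1, -0.1, -0.3]
grip_width: 0.0855
```

Run:
```python
from h import *
to([.5312,.113,.044],182)
```

```text
t 8.2 p [0.5315 0.1127 0.0444] xyaw -177.88 z [-0.009  0.026 -1.   ] F [-0.1 -0.1 -0.3] w 0.0855
tool mm [0.2 0.3 0.4] turn 0.1
```

Centred and no drift at rest; close.

>>> apply_moves --moves '[[[0, 0, 0, 0], [0, 0, 0, 0], [0, 0, 0, 0], [0, 0, 0, 0], [0, 0, 0, 0], [0, 0, 0, 0], [0, 0, 0, 0], [0, 0, 0, 0], [0, 0, 0, 0], [0, 0, 0, 0]]]' --hand -1

```text
clock: 9.2
eef_pos: [0.5314, 0.1127, 0.0448]
tool_rot: [-0.018, 1.0, 0.013, -0.005]
ft_force: [-0.3, 1.0, 1.0]
grip_width: 0.0591
```

>>> apply_moves --moves '[[[0, 0, -3, 0], [0, 0, -6, 0], [0, 0, -10, 0], [0, 0, -12, 0], [0, 0, -12, 0], [0, 0, -12, 0], [0, 0, -12, 0], [0, 0, -10, 0], [0, 0, -6, 0], [0, 0, -3, 0]]]'

```text
clock: 10.2
eef_pos: [0.5298, 0.1097, 0.1362]
tool_rot: [-0.018, 1.0, 0.012, -0.008]
ft_force: [-0.5, -0.0, -5.2]
grip_width: 0.0589
```

Run:
```python
from h import *
to([.47,-.10,.12],92)
```

```text
t 10.2 p [0.5298 0.1097 0.1362] xyaw -177.88 z [-0.015  0.024 -1.   ] F [-0.5 -0.  -5.2] w 0.0589
tool mm [  67.2 -207.7   11.9] turn 90.1
```

>>> apply_moves --moves '[[[4, -12, 0, 0], [8, -24, 0, 0], [9, -28, 0, 0], [9, -28, 0, 0], [9, -28, 0, 0], [9, -28, 0, 0], [8, -24, 0, 0], [6, -18, 0, 0], [4, -12, 0, 0], [1, -5, 0, 0]]]'

```text
clock: 11.2
eef_pos: [0.4605, -0.1123, 0.1274]
tool_rot: [-0.018, 1.0, 0.011, -0.013]
ft_force: [-0.5, -0.3, -4.9]
grip_width: 0.0583
```

>>> apply_moves --moves '[[[0, 0, 0, 4], [0, 0, 0, 8], [0, 0, 0, 8.5], [0, 0, 0, 8.5], [0, 0, 0, 8.5], [0, 0, 0, 8.5], [0, 0, 0, 8.5], [0, 0, 0, 8.5], [0, 0, 0, 8.5], [0, 0, 0, 8.5]]]'

```text
clock: 12.2
eef_pos: [0.4548, -0.1128, 0.1234]
tool_rot: [0.637, 0.77, -0.002, -0.022]
ft_force: [0.5, 0.2, -5.2]
grip_width: 0.0591
```

Run:
```python
from h import *
to([.47,-.10,.05],90)
```

```text
t 12.2 p [ 0.4548 -0.1128  0.1234] xyaw 100.77 z [-0.035  0.025 -0.999] F [ 0.5  0.2 -5.2] w 0.0591
tool mm [ 7.4 19.5 73.1] turn 10.8
```

>>> apply_moves --moves '[[[0, 0, 5, 5], [0, 2, 10, 4], [0, 2, 15, 1], [0, 2, 15, 0], [0, 2, 15, 0], [0, 2, 10, 0], [0, 0, 8, 0], [0, 0, 5, 0], [0, 0, 3, 0], [0, 0, 0, 0]]]'

```text
clock: 13.2
eef_pos: [0.4607, -0.1094, 0.0328]
tool_rot: [0.705, 0.709, -0.004, -0.022]
ft_force: [-0.1, -0.3, -4.3]
grip_width: 0.059
```

Run:
```python
from h import *
to([.46,-.11,.018],90)
```

```text
t 13.2 p [ 0.4607 -0.1094  0.0328] xyaw 90.35 z [-0.037  0.026 -0.999] F [-0.1 -0.3 -4.3] w 0.059
tool mm [-1.  -0.2 14.8] turn 0.3
```

>>> apply_moves --moves '[[[0, 0, 3, 0], [0, 0, 3, 0], [0, 0, 2, 0], [0, 0, 2, 0], [0, 0, 1.5, 0], [0, 0, 1, 0], [0, 0, 1, 0], [0, 0, 0.5, 0], [0, 0, 0.5, 0], [0, 0, 0, 0]]]'

```text
clock: 14.2
eef_pos: [0.4617, -0.1095, 0.0192]
tool_rot: [0.705, 0.709, -0.003, -0.02]
ft_force: [-0.4, 0.5, -3.2]
grip_width: 0.0588
```

Run:
```python
from h import *
st()
```

```text
t 14.2 p [ 0.4617 -0.1095  0.0192] xyaw 90.34 z [-0.033  0.025 -0.999] F [-0.4  0.5 -3.2] w 0.0588
```

>>> apply_moves --moves '[[[0, 0, 0.6, 0], [0, 0, 0.6, 0], [0, 0, 0.5, 0], [0, 0, 0.5, 0], [0, 0, 0.5, 0], [0, 0, 0, 0], [0, 0, 0, 0], [0, 0, 0, 0], [0, 0, 0, 0], [0, 0, 0, 0]]]'

```text
clock: 15.2
eef_pos: [0.4617, -0.1095, 0.019]
tool_rot: [0.705, 0.709, -0.003, -0.02]
ft_force: [-2.2, 0.5, 3.6]
grip_width: 0.0589
```

>>> apply_moves --moves '[[[0, 0, 0, 0], [0, 0, 0, 0], [0, 0, 0, 0], [0, 0, 0, 0], [0, 0, 0, 0], [0, 0, 0, 0], [0, 0, 0, 0], [0, 0, 0, 0], [0, 0, 0, 0], [0, 0, 0, 0]]]' --hand 1

```text
clock: 16.2
eef_pos: [0.4645, -0.1101, 0.019]
tool_rot: [0.705, 0.709, -0.001, -0.018]
ft_force: [-0.3, -0.4, -0.7]
grip_width: 0.0854
```

>>> apply_moves --moves '[[[0, 0, -5, 0], [0, 0, -10, 0], [0, 0, -12, 0], [0, 0, -12, 0], [0, 0, -12, 0], [0, 0, -12, 0], [0, 0, -12, 0], [0, 0, -12, 0], [0, 0, -10, 0], [0, 0, -5, 0]]]'

```text
clock: 17.2
eef_pos: [0.4677, -0.1127, 0.1312]
tool_rot: [0.705, 0.709, -0.0, -0.016]
ft_force: [-0.4, -0.1, -0.7]
grip_width: 0.0856
```

>>> apply_moves --moves '[[[0, 0, 0, -4.5], [0, 0, 0, -8.5], [0, 0, 0, -8.5], [0, 0, 0, -8.5], [0, 0, 0, -8.5], [0, 0, 0, -8.5], [0, 0, 0, -8.5], [0, 0, 0, -8.5], [0, 0, 0, -8.5], [0, 0, 0, -8.5]]]'

```text
clock: 18.2
eef_pos: [0.467, -0.1126, 0.1339]
tool_rot: [0.065, 0.998, 0.01, -0.012]
ft_force: [-0.0, 0.0, -0.3]
grip_width: 0.0852
```

Run:
```python
from h import *
to([.465,-.11,.12],180)
c=cams.camera("wrist"); pickle.dump(c,open("w2.pkl","wb")); save(c,"w2.png",None,1.5)
t=cams.camera("top"); s=cams.camera("side"); pickle.dump((t,s),open("c2.pkl","wb"))
print(np.array(proj(c,[.4617,-.1095,.026],True))*1.5,proj(t,[.4617,-.1095,.026]))
```

```text
t 18.2 p [ 0.467  -0.1126  0.1339] xyaw 172.58 z [-0.023  0.022 -0.999] F [-0.   0.  -0.3] w 0.0852
tool mm [ 2.   2.1 14. ] turn -7.4
[389.7445471  292.89797392] (np.float64(293.54579485263093), np.float64(201.81211644317315))
```

View pics/w2.png

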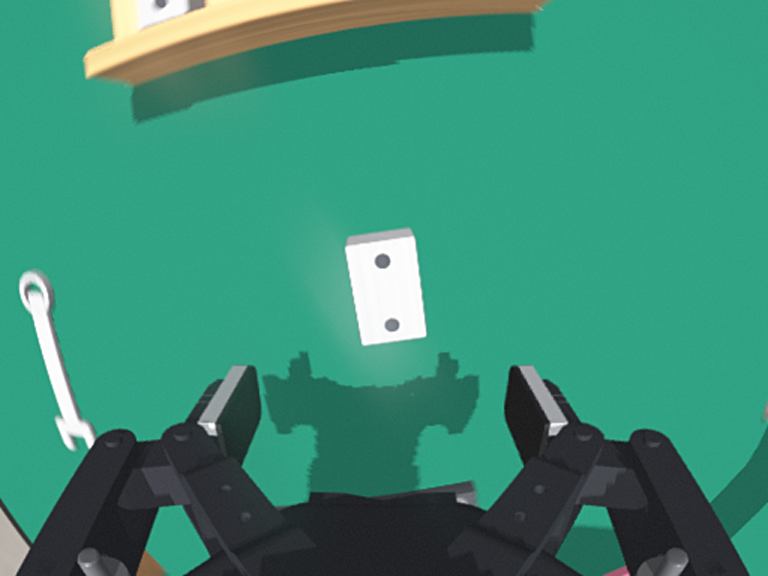

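The block lies flat on the bench. Its holes are at (382,261) and (392,325), so it is centred at about (387,293).

Run:
```python
from h import *
c=pickle.load(open("w2.pkl","rb")); t,s=pickle.load(open("c2.pkl","rb"))
def blob(c,u,v,w=40):
    im=c["color"].astype(int); m=((im.max(2)-im.min(2)<45)&(im.min(2)>150)).astype(np.uint8)
    m=cv2.morphologyEx(m,cv2.MORPH_CLOSE,np.ones((7,7)))
    n,l,S,ct=cv2.connectedComponentsWithStats(m); k=int(np.argmin(np.hypot(*(ct[1:]-[u,v]).T)))+1; return ct[k],S[k]
b,S=blob(t,293.5,201.8); print("top blob",b,S)
h1,h2=onz(c,382/1.5,261/1.5,.026,True),onz(c,392/1.5,325/1.5,.026,True); print(h1,h2,(h1+h2)/2,np.degrees(np.arctan2(*(h2-h1)[1::-1])))
print("tri",tri(ray(c,387/1.5,293/1.5,True),ray(t,*b)), onz(t,*b,.026))
h=(h1+h2)/2
to([h[0],h[1],.020],180)
```

```text
top blob [219.8655636  185.04963806] [207 154  28  65 967]
[ 0.46356777 -0.12820617  0.026     ] [ 0.46282464 -0.09009587  0.026     ] [ 0.4631962  -0.10915102  0.026     ] 91.11708707665589
tri (array([ 0.5338426 ,  0.1000257 , -0.43384595]), np.float64(0.15500071346761346)) [0.51646549 0.11181196 0.026     ]
t 18.35 p [ 0.4671 -0.1126  0.1338] xyaw 172.06 z [-0.023  0.022 -0.999] F [0.7 0.7 0.1] w 0.0854
tool mm [  1.5   0.8 113.9] turn -7.9
```

>>> apply_moves --moves '[[[0, 0, 5, -5], [0, 0, 12, -3], [0, 0, 15, -1], [0, 0, 15, 0], [0, 0, 14, 0], [0, 0, 10, 0], [0, 0, 6, 0], [0, 0, 3, 0], [0, 0, 2, 0], [0, 0, 0, 0]]]'

```text
clock: 19.35
eef_pos: [0.4668, -0.1112, 0.0505]
tool_rot: [-0.0, 1.0, 0.011, -0.01]
ft_force: [-0.2, -0.1, 1.2]
grip_width: 0.0853
```

Run:
```python
from h import *
to([.4632,-.1092,.027],181.1)
```

```text
t 19.35 p [ 0.4668 -0.1112  0.0505] xyaw -179.94 z [-0.019  0.021 -1.   ] F [-0.2 -0.1  1.2] w 0.0853
tool mm [ 3.1  1.5 23.6] turn -1.0
```

>>> apply_moves --moves '[[[1, 0.5, 3, -0.5], [1, 0.5, 4, -0.5], [1, 0.5, 4, 0], [0, 0, 4, 0], [0, 0, 3, 0], [0, 0, 2.5, 0], [0, 0, 2, 0], [0, 0, 1, 0], [0, 0, 0, 0], [0, 0, 0, 0]]]'

```text
clock: 20.35
eef_pos: [0.4641, -0.1093, 0.0262]
tool_rot: [-0.01, 1.0, 0.011, -0.008]
ft_force: [0.3, 1.4, -0.5]
grip_width: 0.0851
```

>>> apply_moves --moves '[[[0, 0, 0, 0], [0, 0, 0, 0], [0, 0, 0, 0], [0, 0, 0, 0], [0, 0, 0, 0], [0, 0, 0, 0], [0, 0, 0, 0], [0, 0, 0, 0], [0, 0, 0, 0], [0, 0, 0, 0]]]' --hand -1

```text
clock: 21.35
eef_pos: [0.4641, -0.1095, 0.0268]
tool_rot: [-0.01, 1.0, 0.01, -0.008]
ft_force: [-0.2, 0.5, 0.5]
grip_width: 0.0368
```

Run:
```python
from h import *
to([.475,-.306,.10],180)
t,s=pickle.load(open("c2.pkl","rb"))
save(t,"tray_t.png",(330,145,395,245),5)
a=cv2.resize(t["color"][145:245,330:395,::-1],None,fx=5,fy=5,interpolation=cv2.INTER_CUBIC)
b=cv2.resize(s["color"][275:365,185:330,::-1],None,fx=3,fy=3,interpolation=cv2.INTER_CUBIC)
q=np.zeros((500,325+435,3),np.uint8); q[:,:325]=a; q[:270,325:]=b; cv2.imwrite("pics/tray.png",q)
```

```text
t 21.35 p [ 0.4641 -0.1095  0.0268] xyaw -178.89 z [-0.016  0.02  -1.   ] F [-0.2  0.5  0.5] w 0.0368
tool mm [  -5.9 -195.1  -77.4] turn 1.1
```

View pics/tray.png

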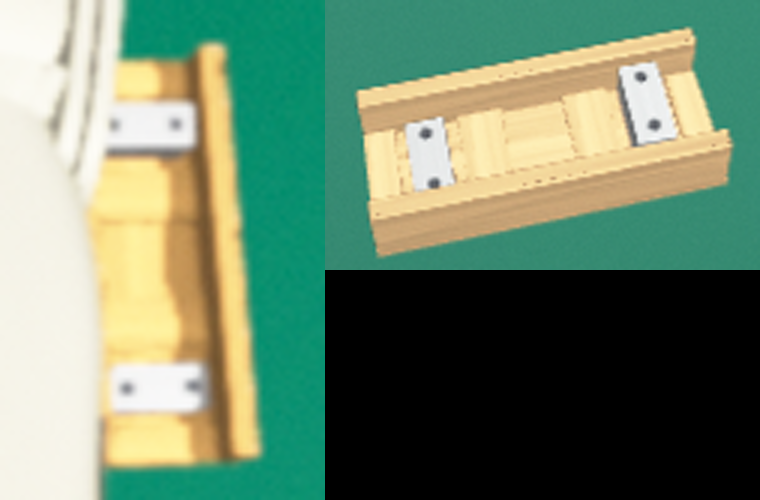

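The side crop shows the empty middle place between the low block (left, nearer x) and the high block (right). The grip on the block's width is firm at 37 mm. I'll lift and go over the tray.

>>> apply_moves --moves '[[[0, 0, -4, 0], [0, 0, -10, 0], [0, 0, -15, 0], [0, 0, -18, 0], [0, 0, -18, 0], [0, 0, -18, 0], [0, 0, -15, 0], [0, 0, -10, 0], [0, 0, -6, 0], [0, 0, -3, 0]]]'

```text
clock: 22.35
eef_pos: [0.4615, -0.1107, 0.1473]
tool_rot: [-0.01, 1.0, 0.012, -0.014]
ft_force: [0.1, -0.3, -4.7]
grip_width: 0.0361
```

>>> apply_moves --moves '[[[-1, -10, 0, 0], [-1, -20, 0, 0], [-1, -26, 0, 0.5], [-1, -26, 0, 0.5], [-1, -26, 0, 0], [-1, -26, 0, 0], [-1, -20, 0, 0], [0, -14, 0, 0], [0, -6, 0, 0], [0, 0, 0, 0]]]'

```text
clock: 23.35
eef_pos: [0.4658, -0.2941, 0.134]
tool_rot: [-0.001, 1.0, 0.014, -0.02]
ft_force: [-0.7, 0.5, -4.7]
grip_width: 0.0367
```

Run:
```python
from h import *
to([.475,-.306,.10],180)
c=cams.camera("wrist"); t=cams.camera("top"); pickle.dump((c,t),open("c3.pkl","wb")); save(c,"w3.png",None,1.5)
```

```text
t 23.35 p [ 0.4658 -0.2941  0.134 ] xyaw -179.87 z [-0.041  0.028 -0.999] F [-0.7  0.5 -4.7] w 0.0367
tool mm [-10.6 -12.9  33.3] turn 0.1
```

View pics/w3.png

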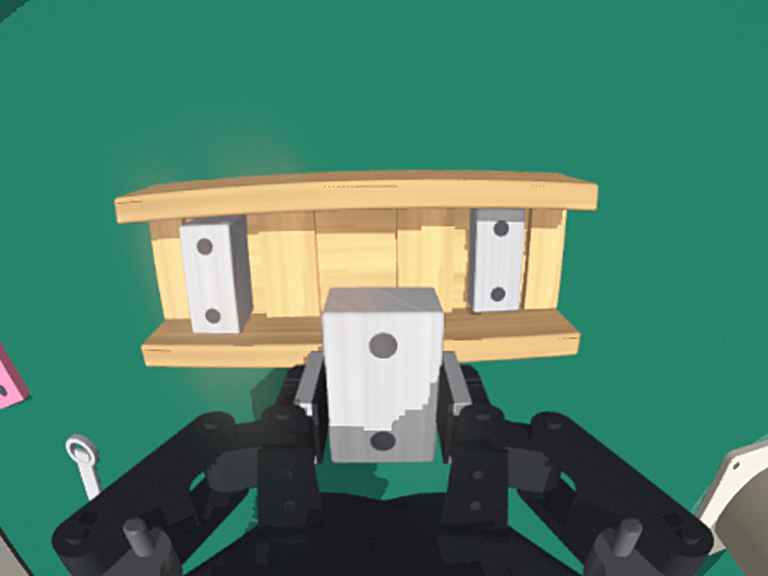

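The empty pocket spans columns 316 to 397 at rows 210 to 285. The wall top corners are at (116,197), (598,184), (145,366) and (579,353). The low block's holes are at (501,228) and (498,294), and the high block's at (204,246) and (213,316).

Run:
```python
from h import *
c,t=pickle.load(open("c3.pkl","rb")); t2=pickle.load(open("c2.pkl","rb"))[0]
g=lambda u,v,z: np.round(onz(c,u/1.5,v/1.5,z,True),4)
for n,u,v,z in[("W-yo",116,197,.054),("W-yo",598,184,.054),("W-yi",118,222,.054),("W-yi",597,209,.054),("W+yi",142,346,.054),("W+yi",580,333,.054),("W+yo",145,366,.054),("W+yo",579,353,.054),
 ("pk",316,230,.013),("pk",397,230,.013),("pk",316,275,.013),("pk",397,275,.013),("low",501,228,.028),("low",498,294,.028),("high",204,246,.046),("high",213,316,.046),
 ("blk",382,345,.134),("blk",382,440,.134)]: print(n,g(u,v,z))
for n,a,b in[("low",(501,228),(192,385)),("low",(498,294),(126,387)),("high",(204,246),(176,124)),("high",(213,316),(114,124)),("wallcorner",(598,184),(257,457)),("wallcorner",(116,197),(225,43))]:
    print(n,tri(ray(c,a[0]/1.5,a[1]/1.5,True),ray(t2,330+b[0]/5,145+b[1]/5)))
```

```text
W-yo [ 0.5977 -0.3538  0.054 ]
W-yo [ 0.3554 -0.3576  0.054 ]
W-yi [ 0.5983 -0.3409  0.054 ]
W-yi [ 0.3546 -0.3448  0.054 ]
W+yi [ 0.5969 -0.2711  0.054 ]
W+yi [ 0.3542 -0.2758  0.054 ]
W+yo [ 0.598  -0.2584  0.054 ]
W+yo [ 0.3523 -0.2632  0.054 ]
pk [ 0.4991 -0.3239  0.013 ]
pk [ 0.4537 -0.3234  0.013 ]
pk [ 0.5002 -0.2975  0.013 ]
pk [ 0.4534 -0.2969  0.013 ]
low [ 0.3982 -0.3281  0.028 ]
low [ 0.3968 -0.2899  0.028 ]
high [ 0.5536 -0.3245  0.046 ]
high [ 0.5535 -0.2861  0.046 ]
blk [ 0.467  -0.3136  0.134 ]
blk [ 0.4669 -0.2759  0.134 ]
low (array([ 0.3978486 , -0.32882155,  0.02894731]), np.float64(0.0017020353921247942))
low (array([ 0.39681886, -0.29018311,  0.02842837]), np.float64(0.00033312523895587926))
high (array([ 0.55223137, -0.32494682,  0.04837181]), np.float64(0.0008434706167656862))
high (array([ 0.55219699, -0.28749699,  0.04930292]), np.float64(3.2036560803926066e-05))
wallcorner (array([ 0.35299997, -0.35787697,  0.05056425]), np.float64(0.0013848134886122513))
wallcorner (array([ 0.59864588, -0.35466713,  0.05448038]), np.float64(0.0027069798427133483))
```

>>> apply_moves --moves '[[[-2, -3, 0, -0.4], [-3, -4, 0, -0.4], [-3, -4, 0, -0.2], [-2, -2, 3, 0], [0, 0, 6, 0], [0, 0, 8, 0], [0, 0, 8, 0], [0, 0, 6, 0], [0, 0, 3, 0], [0, 0, 0, 0]]]'

```text
clock: 24.45
eef_pos: [0.4754, -0.3019, 0.0958]
tool_rot: [-0.014, 1.0, 0.016, -0.021]
ft_force: [0.5, -0.7, -4.1]
grip_width: 0.0368
```

Run:
```python
from h import *
to([.4755,-.308,.070],181)
```

```text
t 24.45 p [ 0.4754 -0.3019  0.0958] xyaw -178.4 z [-0.043  0.031 -0.999] F [ 0.5 -0.7 -4.1] w 0.0368
tool mm [-1.1 -6.9 25.6] turn 0.6
```

>>> apply_moves --moves '[[[0, -2, 0, 0.3], [0, -2.5, 0, 0.3], [0, -2, 0, 0], [0, -0.5, 2, 0], [0, 0, 3, 0], [0, 0, 3, 0], [0, 0, 2, 0], [0, 0, 1, 0], [0, 0, 0, 0], [0, 0, 0, 0]]]'

```text
clock: 25.45
eef_pos: [0.4755, -0.3097, 0.0845]
tool_rot: [-0.008, 1.0, 0.015, -0.021]
ft_force: [-0.5, -0.3, -5.4]
grip_width: 0.0369
```

Run:
```python
from h import *
to([.4755,-.308,.037],181)
```

```text
t 25.45 p [ 0.4755 -0.3097  0.0845] xyaw -179.07 z [-0.041  0.03  -0.999] F [-0.5 -0.3 -5.4] w 0.0369
tool mm [-1.9  0.3 47.5] turn -0.1
```

>>> apply_moves --moves '[[[-0.2, 0, 3, 0], [-0.2, 0, 5, 0], [-0.3, 0, 6, 0], [-0.3, 0, 6, 0], [-0.3, 0, 6, 0], [-0.2, 0, 5, 0], [-0.2, 0, 3, 0], [0, 0, 1.5, 0], [0, 0, 0, 0], [0, 0, 0, 0]]]'

```text
clock: 26.45
eef_pos: [0.4756, -0.3082, 0.0452]
tool_rot: [-0.008, 1.0, 0.015, -0.021]
ft_force: [0.6, -0.3, -4.3]
grip_width: 0.0364
```

Run:
```python
from h import *
to([.4755,-.308,.037],181)
```

```text
t 26.45 p [ 0.4756 -0.3082  0.0452] xyaw -179.06 z [-0.042  0.03  -0.999] F [ 0.6 -0.3 -4.3] w 0.0364
tool mm [-0.3 -0.   8.2] turn -0.1
```

>>> apply_moves --moves '[[[0, 0, 1.5, 0], [0, 0, 2, 0], [0, 0, 1.5, 0], [0, 0, 1, 0], [0, 0, 1, 0], [0, 0, 0.7, 0], [0, 0, 0.5, 0], [0, 0, 0.3, 0], [0, 0, 0, 0], [0, 0, 0, 0]]]'

```text
clock: 27.45
eef_pos: [0.476, -0.3085, 0.0375]
tool_rot: [-0.008, 1.0, 0.015, -0.02]
ft_force: [0.6, -0.4, -3.8]
grip_width: 0.0367
```

Run:
```python
from h import *
to([.4755,-.308,.0365],181)
```

```text
t 27.45 p [ 0.476  -0.3085  0.0375] xyaw -179.07 z [-0.04   0.029 -0.999] F [ 0.6 -0.4 -3.8] w 0.0367
tool mm [0.4 0.5 1. ] turn -0.1
```

>>> apply_moves --moves '[[[0, 0, 0.5, 0], [0, 0, 0.5, 0], [0, 0, 0.4, 0], [0, 0, 0.4, 0], [0, 0, 0.3, 0], [0, 0, 0.3, 0], [0, 0, 0, 0], [0, 0, 0, 0], [0, 0, 0, 0], [0, 0, 0, 0]]]'

```text
clock: 28.45
eef_pos: [0.476, -0.3085, 0.0372]
tool_rot: [-0.008, 1.0, 0.014, -0.019]
ft_force: [-2.1, 0.6, 1.4]
grip_width: 0.0368
```

>>> apply_moves --moves '[[[0, 0, 0, 0], [0, 0, 0, 0], [0, 0, 0, 0], [0, 0, 0, 0], [0, 0, 0, 0], [0, 0, 0, 0], [0, 0, 0, 0], [0, 0, 0, 0], [0, 0, 0, 0], [0, 0, 0, 0]]]' --hand 0.3

```text
clock: 29.45
eef_pos: [0.4783, -0.31, 0.0377]
tool_rot: [-0.008, 1.0, 0.013, -0.017]
ft_force: [0.4, 0.4, -0.7]
grip_width: 0.0556
```

Run:
```python
from h import *
to([.476,-.31,.20],181)
```

```text
t 29.45 p [ 0.4783 -0.31    0.0377] xyaw -179.07 z [-0.034  0.025 -0.999] F [ 0.4  0.4 -0.7] w 0.0556
tool mm [   7.8    4.2 -162.1] turn -0.1
```

>>> apply_moves --moves '[[[0, 0, -4, 0], [0, 0, -8, 0], [0, 0, -12, 0], [0.5, 0, -20, 0], [0.5, 0, -24, 0], [0.5, 0, -26, 0], [0.5, 0, -24, 0], [0, 0, -20, 0], [0, 0, -14, 0], [0, 0, -8, 0]]]'

```text
clock: 30.45
eef_pos: [0.482, -0.3143, 0.2118]
tool_rot: [-0.008, 1.0, 0.012, -0.015]
ft_force: [0.6, 0.4, -1.1]
grip_width: 0.0554
```

Run:
```python
from h import *
to([.5155,.1125,.24],182)
c=cams.camera("wrist"); pickle.dump(c,open("w4.pkl","wb")); save(c,"w4.png",(60,60,420,340),2)
print((np.array(proj(c,[.4764,-.3083,.036],True))-60)*2)
```

```text
t 30.45 p [ 0.482  -0.3143  0.2118] xyaw -179.07 z [-0.031  0.023 -0.999] F [ 0.6  0.4 -1.1] w 0.0554
tool mm [-39.6 426.7 -19.4] turn -1.1
[392.16255113 232.32671688]
```

View pics/w4.png

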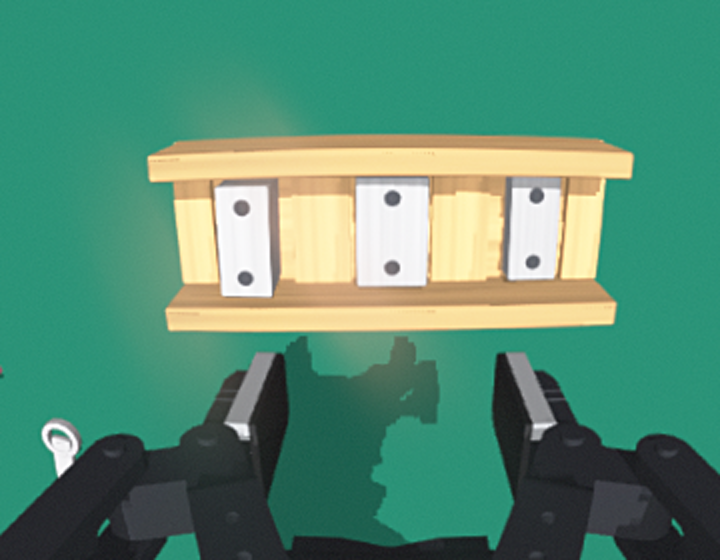

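The block sits in the middle place exactly where predicted: centre (392,232), neighbours undisturbed. Next I'll close the fingers and cross over to the far side of the handle at a safe height.

>>> apply_moves --moves '[[[-2, 15, -4, 0], [-3, 30, -4, 0], [-3, 38, -4, 0], [-3, 38, -2, 0], [-3, 38, 0, 0], [-3, 38, 0, 0], [-3, 38, 0, 0], [-3, 38, 0, 0], [-3, 34, 0, 0], [-3, 30, 0, 0]]]' --hand -1

```text
clock: 31.5
eef_pos: [0.5014, 0.0401, 0.2302]
tool_rot: [-0.005, 1.0, 0.014, -0.02]
ft_force: [0.6, 0.4, -0.5]
grip_width: -0.0
```

Run:
```python
from h import *
to([.506,.372,.225],182)
```

```text
t 31.5 p [0.5014 0.0401 0.2302] xyaw -179.36 z [-0.04   0.027 -0.999] F [ 0.6  0.4 -0.5] w -0.0
tool mm [ -8.5 331.6  14. ] turn -1.4
```

>>> apply_moves --moves '[[[-1, 38, 0, -0.2], [-1, 42, 0, -0.2], [-1, 42, 0, -0.2], [-1, 42, 0, -0.2], [-1, 42, 0, -0.2], [-1, 42, 0, 0], [-1, 35, 0, 0], [-1, 25, 0, 0], [0, 15, 0, 0], [0, 5, 0, 0]]]'

```text
clock: 32.5
eef_pos: [0.4852, 0.3914, 0.2311]
tool_rot: [-0.021, 0.999, 0.011, -0.029]
ft_force: [1.2, 0.4, 0.2]
grip_width: 0.0002
```

Run:
```python
from h import *
to([.506,.372,.122],182)
c=cams.camera("wrist"); t=cams.camera("top"); s=cams.camera("side"); pickle.dump((c,t,s),open("c5.pkl","wb")); save(c,"w5.png",None,1.5)
for off,z in((204,.115),(226,.127)): print((np.array(proj(c,[.5155-.000035*off*1000/1000*1000/1000 if 0 else .5155-.035*off/1000,.1135+off/1000,z],True)))*1.5)
```

```text
t 32.5 p [0.4852 0.3914 0.2311] xyaw -177.59 z [-0.059  0.022 -0.998] F [1.2 0.4 0.2] w 0.0002
tool mm [-26.3 -22.8 107.2] turn 0.4
[333.64117321 150.31648919]
[332.97719572 193.92581846]
```

View pics/w5.png

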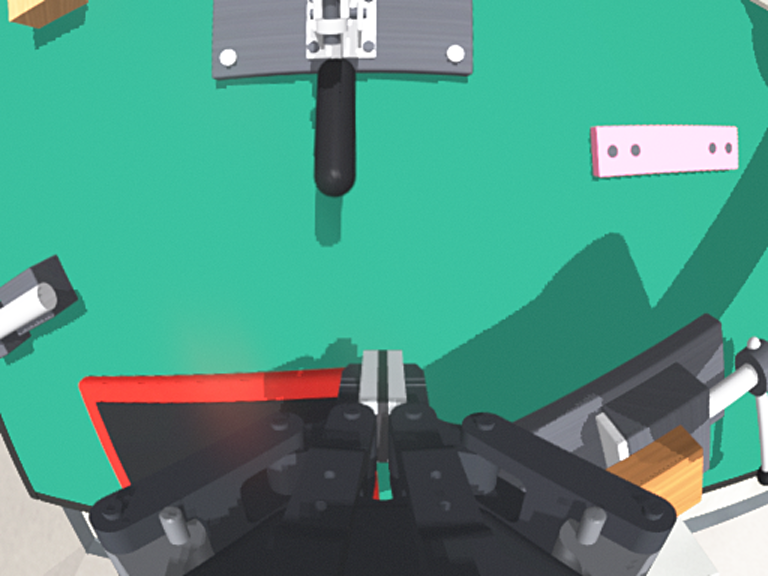

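The handle's black grip ends at (335,193), as predicted at (333,194). The tool is beyond it and clear, so I'll shift 26 mm sideways and go down behind the grip end.

>>> apply_moves --moves '[[[-5, -3, 5, 0], [-7, -4, 10, 0], [-7, -4, 14, 0], [-6, -3, 16, 0], [-2, -2, 16, 0], [-1, 0, 16, 0], [0, 0, 14, 0], [0, 0, 9, 0], [0, 0, 5, 0], [0, 0, 0, 0]]]'

```text
clock: 33.65
eef_pos: [0.5151, 0.3613, 0.1163]
tool_rot: [-0.01, 0.999, 0.009, -0.03]
ft_force: [-0.1, 1.0, 0.1]
grip_width: 0.0001
```

Run:
```python
from h import *
to([.507,.375,.122],182)
```

```text
t 33.65 p [0.5151 0.3613 0.1163] xyaw -178.79 z [-0.06   0.018 -0.998] F [-0.1  1.   0.1] w 0.0001
tool mm [ 8.2 14.  -5. ] turn -0.8
```

>>> apply_moves --moves '[[[3, 0, 0, -0.4], [3, 0, -1, -0.4], [2, 0, -1, 0], [0, -3, -1, 0], [0, -4, -2, 0], [0, -5, -3, 0], [0, -5, -3, 0], [0, -5, -3, 0], [0, -5, -3, 0], [0, -5, -3, 0]]]'

```text
clock: 34.65
eef_pos: [0.5088, 0.3408, 0.1458]
tool_rot: [-0.022, 0.999, 0.026, -0.027]
ft_force: [-2.4, 5.3, 2.1]
grip_width: -0.0001
```

Run:
```python
from h import *
to([.509,.29,.15],182)
```

```text
t 34.65 p [0.5088 0.3408 0.1458] xyaw -177.36 z [-0.055  0.05  -0.997] F [-2.4  5.3  2.1] w -0.0001
tool mm [  2.4 -50.4  -6.7] turn 0.6
```

Run:
```python
from h import *
c=cams.camera("wrist"); s=cams.camera("side")
u,v=map(int,proj(s,[.51,.33,.13])); print(u,v)
a=cv2.resize(c["color"][:260,100:400,::-1],(420,364)); b=cv2.resize(s["color"][v-50:v+50,u-50:u+50,::-1],(364,364),interpolation=cv2.INTER_CUBIC)
cv2.imwrite("pics/p10.png",np.hstack([a,b]))
```

```text
228 116
```

View pics/p10.png

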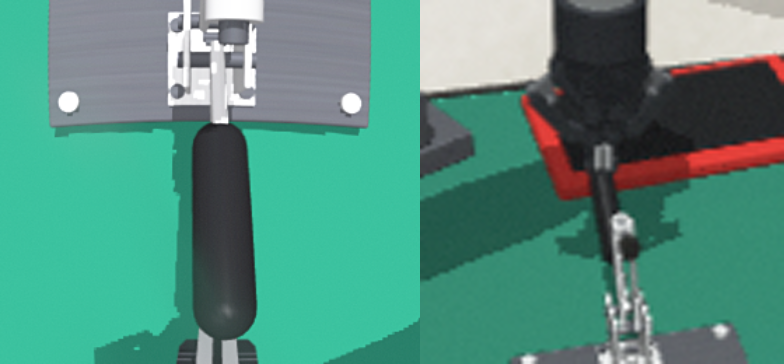

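The grip end overlaps the closed fingertips from above (left crop, about (225,320)), so contact is good. I'll keep pushing with less rise.

>>> apply_moves --moves '[[[0, -5, -1, 0], [0, -6, -1, 0], [0, -6, -1, 0], [0, -6, -1, 0], [0, -6, -1, 0], [0, -6, -1, 0], [0, -6, -1, 0], [0, -6, -1, 0], [0, -6, -1, 0], [0, -6, -1, 0]]]'

```text
clock: 35.75
eef_pos: [0.522, 0.3045, 0.1719]
tool_rot: [-0.03, 0.998, 0.055, -0.01]
ft_force: [0.3, 1.2, 1.8]
grip_width: 0.0002
```

Run:
```python
from h import *
to([.511,.26,.15],182)
```

```text
t 35.75 p [0.522  0.3045 0.1719] xyaw -176.52 z [-0.023  0.11  -0.994] F [0.3 1.2 1.8] w 0.0002
tool mm [ 13.3 -46.   17.1] turn 1.5
```

>>> apply_moves --moves '[[[4, 0, 1, 0.5], [4, 0, 2, 0.5], [3, -3, 2, 0.5], [1, -6, 2, 0], [0, -7, 2, 0], [0, -7, 2, 0], [0, -7, 2, 0], [0, -7, 1, 0], [0, -7, 1, 0], [0, -7, 1, 0]]]'

```text
clock: 36.75
eef_pos: [0.5083, 0.255, 0.1476]
tool_rot: [-0.017, 0.998, 0.061, -0.014]
ft_force: [-4.1, 34.2, 3.6]
grip_width: -0.0002
```

Run:
```python
from h import *
to([.511,.24,.16],182)
c=cams.camera("wrist"); s=cams.camera("side")
u,v=map(int,proj(s,[.51,.28,.13])); print(u,v)
a=cv2.resize(c["color"][:300,100:400,::-1],(420,420)); b=cv2.resize(s["color"][v-50:v+50,u-50:u+50,::-1],(364,420),interpolation=cv2.INTER_CUBIC)
cv2.imwrite("pics/p11.png",np.hstack([a,b]))
```

```text
t 36.75 p [0.5083 0.255  0.1476] xyaw -177.99 z [-0.029  0.121 -0.992] F [-4.1 34.2  3.6] w -0.0002
tool mm [ -1.9 -13.4 -14.2] turn 0.0
230 125
```

34 N in y at the place where the upright grip's far side should be: it seems to be on the end stop. I'll back off and look.

>>> apply_moves --moves '[[[0, 4, 0, 0], [0, 8, 0, 0], [0, 12, 0, 0], [0, 14, 0, 0], [0, 14, -4, 0], [0, 14, -8, 0], [0, 14, -10, 0], [0, 10, -10, 0], [0, 5, -8, 0], [0, 0, 0, 0]]]'

```text
clock: 37.85
eef_pos: [0.5064, 0.3535, 0.2024]
tool_rot: [-0.018, 0.998, 0.061, -0.013]
ft_force: [-0.5, 0.7, -0.1]
grip_width: 0.0
```

Run:
```python
from h import *
st()
c=cams.camera("wrist"); s=cams.camera("side"); t=cams.camera("top"); pickle.dump((c,s,t),open("c6.pkl","wb"))
u,v=map(int,proj(s,[.51,.2,.1])); print(u,v)
a=cv2.resize(c["color"][:300,100:400,::-1],(420,420)); b=cv2.resize(s["color"][v-60:v+60,u-50:u+70,::-1],(375,420),interpolation=cv2.INTER_CUBIC)
cv2.imwrite("pics/p11b.png",np.hstack([a,b]))
for p in([.5115,.2284,.17],[.5155,.1135,.027]): print((np.array(proj(c,p,True))-[100,0])*1.4, (np.array(proj(s,p))-[u-50,v-60])*[375/120,3.5]+[420,0])
```

```text
t 37.85 p [0.5064 0.3535 0.2024] xyaw -177.85 z [-0.027  0.121 -0.992] F [-0.5  0.7 -0.1] w 0.0
235 148
[216.47089724  -1.57394636] [570.58260513 124.76966787]
[ 212.23284795 -107.67549795] [601.16718413 344.44242598]
```

View pics/p11b.png

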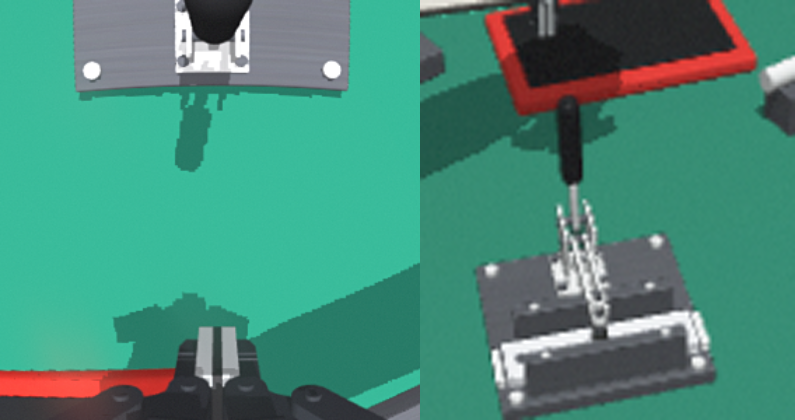

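The clamp is shut: the handle stands upright through the predicted (570,125) and the pad is on the bar at (600,335). The gripper is clear. One last look at the tray and bystanders before handing in.

Run:
```python
from h import *
t=pickle.load(open("c6.pkl","rb"))[2]
cv2.imwrite("pics/p12.png",cv2.resize(t["color"][70:250,150:400,::-1],None,fx=3,fy=3,interpolation=cv2.INTER_CUBIC))
print((np.array(proj(t,[.4764,-.3083,.036]))-[150,70])*3)
```

```text
[630.68748389 376.28048671]
```

View pics/p12.png

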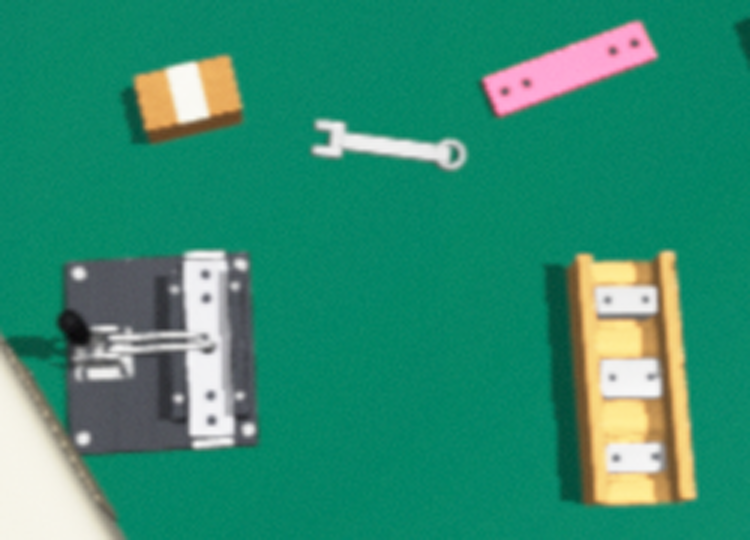

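The block is centred in the middle place at (631,377), against a predicted (631,376). The clamp is down on the bar, the bar is in its nest, and the carton and spanner are where they were.

```bash
python3 -c "
from workcell import workorder; print(workorder.job_done())"
```

```text
the job is handed in; nothing more can be done
None
```

The setting block is back in the tray's middle place, the clamp is shut on the bar, and the job was handed in at about 38 s of the 72 s allowed. No verdict was reported.

**What I did:** I lifted the block by its ends, turned it and set it down on the bench. I took it again across its width and lowered it into the middle place until it touched, then let go. With the fingers shut I pushed the handle from behind to its end stop and backed off.

**Last checks:**
- **Block:** its centre is within about 1 pixel of the intended spot in the wrist and top views, lying crosswise like its neighbours.
- **Clamp:** the handle stands upright where predicted, with the pad on the bar. I judged this from pictures only, because there is no joint reading.
- **Bar and bystanders:** the bar is in its nest, and the other two blocks, carton and spanner look unmoved. I judged this by eye, not by measuring.
- **Gripper:** clear of everything, with wrist force under 1 N.

**What went less well:**
- The push against the end stop reached 34 N at the wrist, under the 40 N limit for the arm or gripper body, but more than intended.
- The tool tilted to about 0.12 rad by the end of the push. During the block handling the tilt was only about 0.02–0.04 rad.
- One attempt to measure the block's height on the bench from two views failed because the arm hid it from the top camera. I used the block's known height and felt for contact instead.

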